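# Set the dose screw and lock it

## Robot

A 7-joint arm with a two-finger parallel gripper is mounted at the origin on the work surface. World frame = base frame: x ahead of the robot, y to its left, z up, the work surface at z = 0. Lengths are in mm, angles in rad, forces in N, time in s.
With the tool pointing down it reaches from about 400 to 750 mm from the base axis. Payload 19.5 kg.
Tool frame: the origin (TCP) lies midway between the tips of the shut fingers; the grasp point (between the pads) lies env.grip_depth behind it (env.grip_depth is the distance from the TCP to the grasp point, in mm); z points along the fingers, y is the line along which they close (so a half turn about z gives the same grasp; the last joint's range is limited). The gripper opens to 85 mm and grips with 20 to 120 N. Pads are 22 mm wide; open, the fingers measure 114 mm over their backs; the gripper's body (76 mm by 85 mm) begins 54 mm behind the grasp point. The pads swing forward as they close: fully open they stand 13 mm farther back than shut.
Start: joints at [-1.154, 0.707, -0.028, 1.485, 0.022, 0.951, -0.075], TCP at [254.636, 515.515, 231.268] pointing down, gripper open.
Joint ranges: [-2.71, 2.71], [-0.32, 2.16], [-1.57, 1.52], [0, 2.45], [-1.46, 4.6], [0, 2.02], [-2.83, 2.83]. Speed limits (rad/s): [1.89, 1.89, 2.57, 2.57, 3.01, 3.01, 3.01].

## Interface

Orientations are given as a 3x3 rotation matrix whose columns are the frame's x, y, z axes.
In Python, from workcell import env, read_camera, job, look_for, pinpoint gives the robot as it stands.
- The arm moves only by the shell command python3 -m pendant 'ROWS' [OPENING]. ROWS is a JSON object of lists of equal length, an entry for each row: "xyz": the shift along the tool's x, y, z in units of 40 mm (1.0 is 40 mm), a list of three; "roll": the turn about the tool's z in units of 6 degrees (1.0 is 6 degrees). In form: {"xyz": [[tx, ty, tz], ...], "roll": [roll, ...]}. A call has 1 to 8 rows; each row shifts and turns the commanded pose from where the row before left it, along the tool's axes as they then stand; what a row does not reach is not made up. A row lasts 1/8 s, in which the tool goes at most 62.5 mm and 10.7 degrees, less where a joint would pass 70% of its speed; a pose out of reach is approached as far as the arm can. A call is refused whole if a number of a shift passes 1 or a number of a turn 1, either way. A call with a gripper value outside its range is refused whole. OPENING is the finger opening in mm, from 0 to 85.4, set as the call begins (- or left out, the last holds). The fingers move at their own pace and stop on an object; the grip force is fixed at half the most. Time passes only in rows, so rows that do not move let the fingers close. It gives the time, the measured TCP pose, the force, the opening and the grip force at its end, in the units of the state.
- env.read_state(): the state, without advancing time (a new reading comes with each control period).
- read_camera(name): name is "scene" or "top" or "wrist"; returns a dict with "frame" (400x640x3 uint8, red, green, blue), "vfov" (degrees; the focal length in pixels is half the picture's height over the tangent of half this angle, whatever the lens; pixels are square), "cx", "cy" (the principal point, pixels), "rvec" (rotation vector, rad) and "tvec" (3), from world to camera coordinates, as OpenCV has them. Camera axes: x right, y down, z forward; pixel columns grow to the right and rows downward; lengths in mm; the calibration is good to about 2 mm. A picture is of the moment at which its call begins. There is no depth.
- job.sign_off(): hands the job in; it is judged then, once.
Trained networks look in the newest picture that a camera, given by its name, has taken for a name from the list of things; names that differ only in an ending like _2 or _b are one class to them, and where a whole thing is asked for, a point or a joint stands for the part that bears it (a point fixed in the world has none). Each returns a list of dicts, best first, with "p" (0 to 1); they miss things now and then, are a little off and sometimes report something else, mostly with a low value. They report only what shows in the picture. A call takes as long as a camera call. They do not tell look-alikes from the thing itself.
- look_for(camera, thing): "location" ([x, y, z] in mm, in world coordinates, good to about 4 mm: the middle of the surface that is visible of it).
- pinpoint(camera, thing): "location" ([x, y, z] in mm, in world coordinates, good to about 4 mm: a listed point, or the origin of a listed thing).
The state is a dict: "time_s": time; "joints": joint angles; "joint_vel": joint speeds; "effort": joint torques, N m; "tcp_pos": TCP position; "tool_rot": TCP orientation; "wrist_force": force on the tool from outside, world axes, zero at the start; "wrist_torque": the same for the moment, N m; "grip_width": finger opening in mm; "finger_force": force on a finger pad.
Only numpy, scipy, OpenCV 4.12 (cv2) and the standard library are available. Lean on these libraries where they do the work, as an engineer would, in place of code of your own. Each camera call takes 0.05 s, during which the arm holds its last target. There are 200 camera calls.

## Task

Set the detergent dosing unit: turn its square-headed screw clockwise until it bottoms, without forcing it, then back it off half a turn. Then push the lock plate gently, fully home round the screw's neck, and leave everything else on the worktop where it is.

Things in the scene. Friction and masses are not known exactly. Their poses are not given: they have to be found in the camera images.
- unit: Detergent dosing unit, a white plastic box fixed to the worktop: 120 mm (its x) x 180 mm (its y) x 80 mm tall, origin at the centre of its underside, z up. On its flat top, 80 mm up, stand the dose screw at x 0, y +45 mm and the lock plate, which slides along x 0 between two rails (8 mm high, at x -21 and +21 mm, from y -64 to +20 mm).
- screw_head (a point): Centre of the dose screw's plain steel square head: 22 mm across the flats (the point's x and y are square to the flats), 28 mm tall, centre 126 mm above the worktop, on a 12 mm round neck; a dark groove on its top runs from the centre towards the point's +x. Its axis is the point's z, vertical. It does not rise as it turns; clockwise from above screws it in, anticlockwise opens.
- dose_screw: The dose screw, axes as the head's. It turns with 0.06 N m of friction, stays where left, and starts 0.15 to 0.4 turn above its bottom. Its direction at the bottom differs each time and can only be felt: the torque jumps to 0.3 N m, then climbs 4 N m per rad as the seal yields (0.4 to 0.7 N m is firmly bottomed, over 1 N m crushes it). Origin on the axis, 50 mm above the worktop.
- needle (a joint): Lift of the hidden needle that the dose screw drives inside the unit, in m: 1 mm per turn of the screw, 0 on its seat. The reading is far too coarse to set the screw by.
- squeeze (a joint): How far the hidden soft seal under the screw is squeezed, in m: 0 until the screw bottoms, then 0.001 m per rad of further turning (over 0.000175 is crushed). The reading is far too coarse to tell: feel the torque.
- lock_plate: Aluminium forked plate, 36 mm wide, 4 mm thick, with an upright tab (34 mm along x, 6 mm along y, 24 mm tall) at its rear end; origin at the centre of the tab's foot, 84 mm above the worktop, axes as the unit's. Push the tab's rear (-y) face: it slides to the unit's +y with 3 N of friction from y -36 to -32 mm to its stop at y -12 mm, the fork round the screw's neck (home).
- detergent: Bystander: closed white detergent bottle, 80 mm diameter, 220 mm tall; origin at the centre of its underside.
- softener: Bystander: closed grey softener bottle, 68 mm diameter, 170 mm tall; origin at the centre of its underside.
- measuring_cup: Bystander: small open plastic cup, 60 mm diameter, 55 mm tall, standing beside the unit; origin at the centre of its underside.
- brush: Bystander: hand brush lying along its own x, about 200 mm long, beside the unit.
- tablet_tin: Bystander: round aluminium tin, 82 mm diameter, 60 mm tall; origin at the centre of its underside.
- soap: Bystander: white bar of soap 85 x 55 x 28 mm; origin at the centre of its underside.
- peg_a: Bystander: wooden clothes peg lying flat, 70 x 13 x 9 mm; origin at the centre of its underside.
Mind the look-alikes: they are no part of the job. What is shaped like the unit but red or turquoise is not meant.

How it is judged (in metres and radians):
On the way, in this order (a step that is already met when the one before it is completed fails the run):
1. the screw is turned in until it bottoms (within 4 degrees) (value of joint needle below 1e-05 m), for 0.1 s.
2. the screw is backed off half a turn (value of joint needle between 0.0004361 and 0.0005411 m), for 0.2 s.
3. the lock plate is pushed home (y of lock_plate in the frame of unit above -0.015 m), for 0.2 s.
At the end, for the whole second after the job is handed in: The screw stands half a turn above its bottom (157 to 195 degrees, by the needle), the lock plate is within 3 mm of fully home, and the cup and brush beside the unit are at rest (all of step 2 and y of lock_plate in the frame of unit above -0.015 m and linear speed of each of measuring_cup, brush below 0.02 m/s); the robot touches nothing.
It fails at once if the screw is forced at the bottom (over 1 N m) and crushes the seal (value of joint squeeze above 0.000175 m).
It fails at once if the lock plate is slammed or pressed with more than 40 N (contact force between anything else and lock_plate above 40 N).
It fails at once if a bystander is shifted more than 30 mm (distance of any of detergent, softener, measuring_cup, brush, tablet_tin, soap, peg_a from where it was at the start of the episode above 0.03 m).
It also fails if it takes over 72 s, if anything falls off the work surface, if the arm or the gripper's body presses on something with over 40 N, if the wrist force passes 120 N, or if a joint passes its speed limit or range.

## Working session

There is one attempt and no reset: what is moved stays moved. The work goes in short steps, Python scripts to look and compute and a shell command to move; the robot and the scene stay as the last step left them, time stands still between calls to the robot, and variables do not carry over. Pictures are saved under pics/ and viewed, at most 10 in all, crops included, and the job is handed in when it is done.

```bash
mkdir -p pics; ls; python3 - <<'E'
from workcell import env, read_camera, job, look_for, pinpoint
import cv2,numpy as np
s=env.read_state(); print(s['time_s'],s['tcp_pos'],np.round(s['tool_rot'],3).tolist(),env.grip_depth,s['wrist_torque'])
for c in ['scene','top']:
    d=read_camera(c); cv2.imwrite(f'pics/{c}1.png',d['frame'][:,:,::-1])
    print(c,d['vfov'],d['cx'],d['cy'],d['rvec'],d['tvec'])
    for t in ['unit','screw_head','lock_plate','measuring_cup','brush']:
        print(t,[(round(r['p'],2),np.round(r['location']).tolist()) for r in pinpoint(c,t)[:4]])
E
```

```text
pics
0.0 [254.54427122 515.32267416 230.85654895] [[-0.897, 0.443, -0.0], [0.443, 0.897, -0.001], [-0.0, -0.001, -1.0]] 18.700000000000003 [ 0.02205616 -0.04969027  0.02140385]
scene 49.68430399215682 315.7212260675117 201.82225952910207 [ 0.93337356  2.59413527 -0.97000825] [ 348.59632586 -141.86067405 1437.38356233]
unit [(0.89, [223.0, 407.0, 2.0]), (0.86, [537.0, 22.0, -0.0]), (0.82, [282.0, -216.0, -3.0])]
screw_head [(0.72, [537.0, 67.0, 126.0])]
lock_plate [(0.71, [233.0, 370.0, 82.0]), (0.67, [336.0, 80.0, 81.0]), (0.52, [286.0, -250.0, 84.0]), (0.5, [434.0, -355.0, 1.0])]
measuring_cup [(0.8, [503.0, 173.0, -1.0]), (0.39, [436.0, -356.0, 5.0])]
brush [(0.68, [519.0, -166.0, -3.0])]
top 45.036513477973386 315.27743171319315 197.98576622669776 [ 2.15233748 -2.14066867  0.13719957] [  17.03169845  449.49390687 1395.48148047]
unit [(0.92, [539.0, 21.0, 0.0]), (0.88, [323.0, 116.0, -1.0]), (0.66, [276.0, -217.0, -1.0]), (0.57, [224.0, 401.0, -1.0])]
screw_head [(0.41, [534.0, 65.0, 126.0])]
lock_plate [(0.74, [335.0, 86.0, 82.0]), (0.72, [539.0, -16.0, 85.0]), (0.72, [234.0, 371.0, 84.0]), (0.71, [289.0, -252.0, 87.0])]
measuring_cup [(0.67, [506.0, 175.0, 2.0]), (0.62, [526.0, -166.0, 4.0])]
brush [(0.62, [525.0, -166.0, 3.0])]
```

View pics/top1.png

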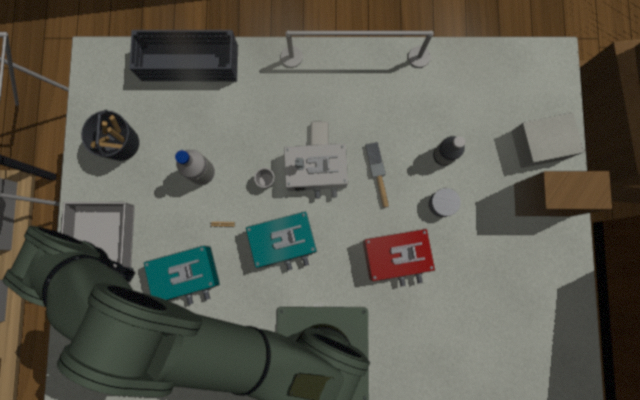

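View pics/scene1.png

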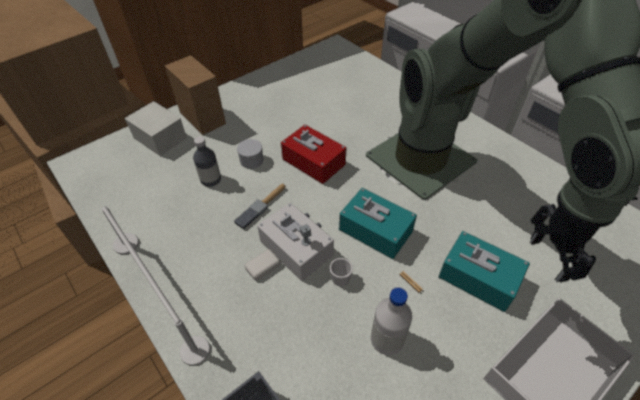

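The candidates in the top view are the white unit at (316,168), turquoise look-alikes at (282,240) and (182,273), and a red one at (400,255). I choose the white one at (316,168), which is the only one with a screw head. I'll move over it and check with a close wrist crop.

```bash
python3 -m pendant '{"xyz":[[-0.5,-0.3,-0.7],[-1,-0.6,-0.7],[-1,-0.6,0],[-1,-0.6,0],[-1,-0.6,0],[-1,-0.6,0],[-1,-0.6,0],[-1,-0.6,0]],"roll":[0,0,0,0,0,0,0,0]}'
python3 -m pendant '{"xyz":[[-1,-0.6,0],[-1,-0.6,0],[-0.5,-0.3,0],[0,0,0],[0,0,0]],"roll":[0,0,0,0,0]}'
cat > h.py <<'E'
from workcell import env, read_camera, job, look_for, pinpoint
import cv2,numpy as np
def snap(c,fn):
    s=env.read_state(); d=read_camera(c); cv2.imwrite('pics/'+fn,d['frame'][:,:,::-1])
    R=cv2.Rodrigues(np.array(d['rvec']))[0]; f=200/np.tan(np.radians(d['vfov'])/2)
    return d,R,np.array(d['tvec']).ravel(),f
def proj(v,P):
    d,R,t,f=v; q=R@np.array(P,float)+t; return np.array([d['cx']+f*q[0]/q[2],d['cy']+f*q[1]/q[2]])
def ray(v,uv):
    d,R,t,f=v; r=R.T@np.array([(uv[0]-d['cx'])/f,(uv[1]-d['cy'])/f,1]); return -R.T@t,r
def atz(v,uv,z):
    o,r=ray(v,uv); return o+r*(z-o[2])/r[2]
def show(c,ts):
    for t in ts: print(c,t,[(round(r['p'],2),np.round(r['location']).tolist()) for r in pinpoint(c,t)[:3]])
E
python3 - <<'E'
from h import *
v=snap('wrist','w1.png'); s=env.read_state()
print(s['time_s'],s['tcp_pos'],np.round(s['tool_rot'],3).tolist(),np.round(s['joints'],3))
print(ray(v,(320,200)),v[0]['cx'],v[0]['cy'],v[0]['vfov'],v[0]['rvec'],v[0]['tvec']); show('wrist',['unit','screw_head','lock_plate'])
E
```

```text
time_s: 1.6
tcp_pos: [444.6, 219.9, 287.4]
tool_rot: [[-0.897, 0.443, 0.0], [0.443, 0.897, 0.0], [-0.0, 0.0, -1.0]]
wrist_force: [0.4, -0.1, -0.7]
grip_width: 85.5
finger_force: 0.0
time_s: 2.22
tcp_pos: [506.6, 123.9, 287.3]
tool_rot: [[-0.897, 0.442, -0.0], [0.442, 0.897, 0.0], [0.0, 0.0, -1.0]]
wrist_force: [-0.1, -0.2, -0.5]
grip_width: 85.4
finger_force: 0.0
2.275 [506.608366   124.06362165 287.37264643] [[-0.897, 0.442, -0.0], [0.442, 0.897, 0.0], [0.0, 0.0, -1.0]] [-0.268  0.561 -0.06   1.583  0.038  0.999  0.774]
(array([430.06976244, 161.86424001, 428.6624766 ]), array([ 0.30526908, -0.13687498, -0.94248456])) 316.0483008916064 197.85769912454597 64.50341992242286 [-2.41790971 -1.50285808 -0.25333866] [-335.48997205 -437.2022192   302.01365828]
wrist unit [(0.9, [286.0, -218.0, -4.0]), (0.34, [587.0, -367.0, 0.0]), (0.28, [528.0, 370.0, -1.0])]
wrist screw_head [(0.84, [539.0, 73.0, 122.0])]
wrist lock_plate [(0.8, [336.0, 85.0, 84.0]), (0.69, [542.0, -13.0, 85.0])]
```

View pics/w1.png

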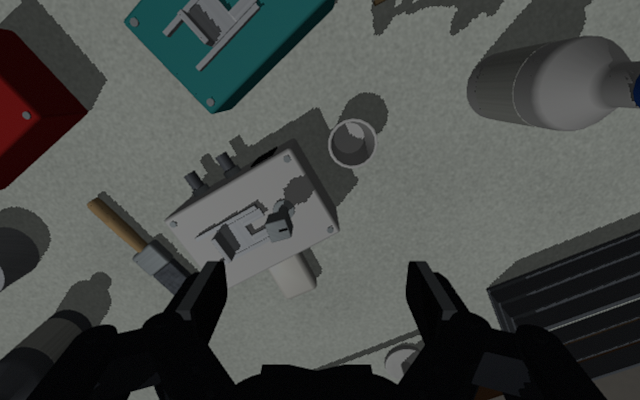

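The wrist view shows the white unit with its screw head at (278,230), tab at (228,240) and cup at (353,143). Turquoise and red units are at the top and left. Next is a close crop to get the head's orientation.

```bash
python3 - <<'E'
import cv2
i=cv2.imread('pics/w1.png')[140:300,150:350]; cv2.imwrite('pics/c1.png',cv2.resize(i,None,fx=3.7,fy=3.7,interpolation=cv2.INTER_CUBIC))
E
```

```text
(no output)
```

View pics/c1.png

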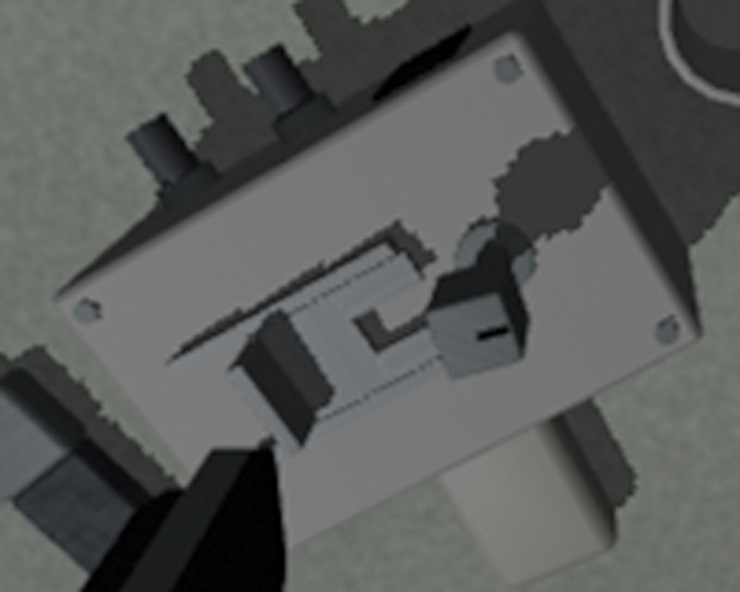

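The crop shows the head's top corners at about (427,313), (509,288), (526,358), (447,378), with the groove pointing right to (510,330). The unit's top corners are at (58,298), (518,30) and (700,335).

```bash
python3 - <<'E'
from h import *
v=snap('wrist','w1b.png')
g=lambda u:(149.6+u[0]/3.7,139.6+u[1]/3.7)
H=[atz(v,g(u),140)[:2] for u in [(427,313),(509,288),(526,358),(447,378)]]
print(np.round(H,1),np.mean(H,0)); 
for i in range(4):
    e=H[(i+1)%4]-H[i]; print(np.linalg.norm(e),np.degrees(np.arctan2(e[1],e[0])))
gr=atz(v,g((510,330)),140)-atz(v,g((478,338)),140); print('groove',np.degrees(np.arctan2(gr[1],gr[0])))
C=[atz(v,g(u),80)[:2] for u in [(58,298),(518,30),(700,335)]]
print(np.round(C,1),'ctr',(C[0]+C[2])/2)
for a,b in [(0,1),(1,2)]:
    e=C[b]-C[a]; print(np.linalg.norm(e),np.degrees(np.arctan2(e[1],e[0])))
# scene view triangulation of head via detector
for c in ['top','scene']:
    d=read_camera(c); show(c,['screw_head','unit','lock_plate'])
E
```

```text
[[522.5  59.7]
 [525.8  82.8]
 [546.   77.3]
 [541.8  55.1]] [534.02662342  68.74994119]
23.380047905246318 81.83818683486753
20.993002818904152 -15.242597471601218
22.60882442081167 -100.7199794750257
19.9047959910933 166.66708565383544
groove 78.95363992164093
[[484.4 -65.7]
 [473.3 107.9]
 [587.9 114.6]] ctr [536.13799595  24.40879983]
174.0058552407976 93.66468540441143
114.82425800515621 3.3119997727637123
top screw_head []
top unit [(0.87, [278.0, -216.0, -2.0]), (0.73, [220.0, 400.0, -4.0]), (0.68, [540.0, 24.0, 1.0])]
top lock_plate [(0.73, [234.0, 371.0, 82.0]), (0.72, [288.0, -252.0, 84.0]), (0.53, [541.0, -15.0, 84.0])]
scene screw_head []
scene unit [(0.81, [227.0, 405.0, -1.0]), (0.72, [537.0, 21.0, 1.0]), (0.58, [282.0, -217.0, -2.0])]
scene lock_plate [(0.83, [234.0, 369.0, 84.0]), (0.79, [334.0, 85.0, 85.0]), (0.75, [531.0, 372.0, 0.0])]
```

```bash
python3 -m pendant '{"xyz":[[-0.62,-0.48,0],[-0.62,-0.48,0],[0,0,0.3],[0,0,0.3],[0,0,0.4],[0,0,0.4],[0,0,0.4],[0,0,0.4]],"roll":[0,0,1,1,1,1,1,1]}' >/dev/null
python3 -m pendant '{"xyz":[[0,0,0],[0,0,0],[0,0,0],[0,0,0],[0,0,0],[0,0,0],[0,0,0],[0,0,0]],"roll":[1,1,1,1,1,1,0.6,0]}'
python3 - <<'E'
from h import *
v=snap('wrist','w2.png'); s=env.read_state()
print(s['time_s'],s['tcp_pos'],np.round(s['joints'],3)); show('wrist',['screw_head'])
p=proj(v,(534,68,126)); print(p)
x,y=int(p[0]),int(p[1]); print(x,y)
x=max(0,min(x-100,440));y=max(0,min(y-80,240))
print(x,y)
cv2.imwrite('pics/c2.png',cv2.resize(cv2.imread('pics/w2.png')[y:y+160,x:x+200],None,fx=3.7,fy=3.7,interpolation=cv2.INTER_CUBIC))
E
```

```text
time_s: 4.88
tcp_pos: [534.4, 66.9, 199.2]
tool_rot: [[0.205, 0.979, -0.0], [0.979, -0.205, -0.0], [-0.0, -0.0, -1.0]]
wrist_force: [-0.7, 0.5, -0.4]
grip_width: 85.1
finger_force: 0.0
4.925 [534.45406762  66.85104243 199.27501206] [-0.354  0.718  0.324  1.67  -0.295  0.802 -0.104]
wrist screw_head [(0.68, [538.0, 68.0, 127.0])]
[316.27834995 210.2245858 ]
316 210
216 130
```

View pics/c2.png

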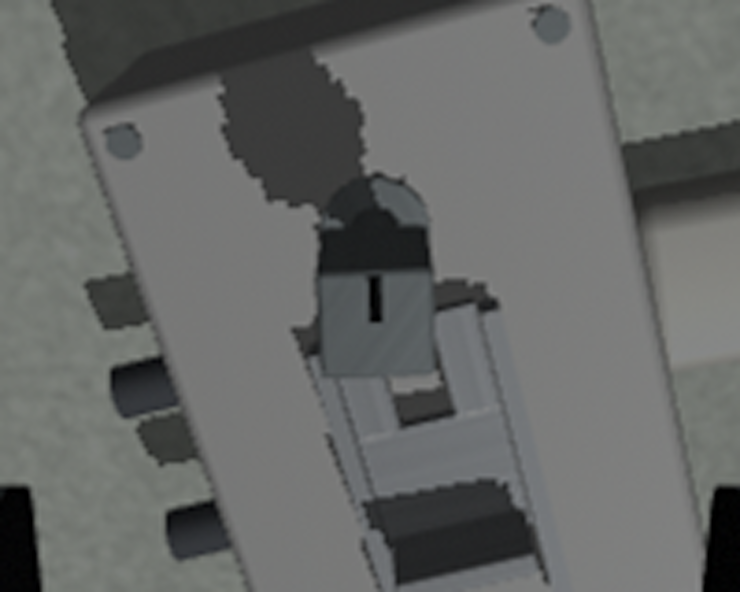

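The crop shows the head square to the tool, with top corners at (320,272), (432,270), (435,376), (322,377).

```bash
python3 - <<'E'
from h import *
v=snap('wrist','w3.png'); s=env.read_state()
uv=(215.6+377/3.7,129.6+324/3.7)
P=atz(v,uv,140); print(P)
H=[atz(v,(215.6+a/3.7,129.6+b/3.7),140) for a,b in [(320,272),(432,270),(435,376),(322,377)]]
print([round(np.linalg.norm(H[i]-H[i-1]),1) for i in range(4)])
for i in range(4):
    e=H[i]-H[i-1]; print(np.degrees(np.arctan2(e[1],e[0])))
# triangulate with view 1 centre (recorded pose)
R1=cv2.Rodrigues(np.array([-2.41790971,-1.50285808,-0.25333866]))[0];t1=np.array([-335.48997205,-437.2022192,302.01365828])
v1=({'cx':316.048,'cy':197.858},R1,t1,v[3])
o1,r1=ray(v1,(149.6+478/3.7,139.6+335/3.7)); o2,r2=ray(v,uv)
r1/=np.linalg.norm(r1);r2/=np.linalg.norm(r2)
k=np.linalg.lstsq(np.c_[r1,-r2],o2-o1,rcond=None)[0]; print('tri',o1+k[0]*r1,o2+k[1]*r2)
d=P-s['tcp_pos']; print('tool offs',s['tool_rot'].T@d, 'yaw y',np.degrees(np.arctan2(s['tool_rot'][1,1],s['tool_rot'][0,1])))
E
```

```text
[534.87033652  68.11855024 140.        ]
[np.float64(21.0), np.float64(20.4), np.float64(21.2), np.float64(21.2)]
78.37985948425634
-10.755875343426922
-99.33013711849814
168.70495371830077
tri [534.6052193   68.48781866 138.46474747] [534.77542897  67.6289132  138.80242917]
tool offs [ 1.42045908  0.14901616 59.29743057] yaw y -11.807145555316936
```

```bash
python3 -m pendant '{"xyz":[[0.03,0,0.5],[0,0,0.8],[0,0,0.7],[0,0,0.28],[0,0,0]],"roll":[0,0,0,0,0]}'
python3 -m pendant '{"xyz":[[0,0,0],[0,0,0],[0,0,0],[0,0,0],[0,0,0],[0,0,0],[0,0,0],[0,0,0]],"roll":[0,0,0,0,0,0,0,0]}' 22
cat > st.py <<'E'
from h import *
s=env.read_state(); R=s['tool_rot']
print('t',round(s['time_s'],2),'yaw',round(np.degrees(np.arctan2(R[1,1],R[0,1])),2),'F',np.round(s['wrist_force'],1),'T',np.round(s['wrist_torque'],3),'q7',round(s['joints'][6],3),'w',s['grip_width'],s['finger_force'],np.round(s['tcp_pos'],1))
E
python3 st.py
```

```text
time_s: 5.65
tcp_pos: [534.7, 67.8, 108.1]
tool_rot: [[0.206, 0.979, -0.0], [0.979, -0.206, -0.0], [-0.0, -0.0, -1.0]]
wrist_force: [0.6, -0.1, -0.6]
grip_width: 85.5
finger_force: 0.0
time_s: 6.65
tcp_pos: [535.2, 67.9, 108.4]
tool_rot: [[0.206, 0.979, 0.001], [0.979, -0.206, -0.0], [0.0, 0.001, -1.0]]
wrist_force: [2.4, 0.6, 7.1]
grip_width: 22.1
finger_force: 10.8
t 6.65 yaw -11.89 F [2.4 0.6 7.1] T [-0.061 -0.568  0.036] q7 -0.056 w 22.115657038986296 10.794282853603363 [535.2  67.9 108.4]
```

```bash
python3 -m pendant '{"xyz":[[0,0,0],[0,0,0],[0,0,0],[0,0,0]],"roll":[0,0,0,0]}' 10 >/dev/null; python3 st.py
python3 -m pendant '{"xyz":[[0,0,0],[0,0,0],[0,0,0],[0,0,0]],"roll":[0.7,0.7,0.6,0]}' >/dev/null; python3 st.py
```

```text
t 7.15 yaw -11.89 F [ 1.8 -0.3  8.6] T [-0.038 -0.462  0.057] q7 -0.057 w 21.52921059103462 57.941436767578125 [535.2  67.9 108.5]
t 7.65 yaw -23.96 F [ 3.3 -1.1  7.8] T [-0.104 -0.729 -0.03 ] q7 -0.195 w 20.983294376236977 57.917545437812805 [535.4  67.9 108.5]
```

```bash
python3 -m pendant '{"xyz":[[0,0,0],[0,0,0],[0,0,0],[0,0,0],[0,0,0]],"roll":[0.8,0.8,0.8,0.6,0]}' >/dev/null; python3 st.py
python3 -m pendant '{"xyz":[[0,0,0],[0,0,0],[0,0,0],[0,0,0]],"roll":[0.8,0.8,0.4,0]}' >/dev/null; python3 st.py
python3 -m pendant '{"xyz":[[0,0,0],[0,0,0]],"roll":[0.6,0]}' >/dev/null; python3 st.py
```

```text
t 8.28 yaw -41.96 F [ 4.2 -1.4  7.8] T [-0.277 -0.97   0.   ] q7 -0.407 w 21.079905032863376 57.96165883541107 [535.5  67.8 108.6]
t 8.78 yaw -53.94 F [ 5.  -1.2  6.5] T [-0.34  -1.156 -0.094] q7 -0.551 w 21.48899292104585 57.998671531677246 [535.6  67.6 108.6]
t 9.03 yaw -57.56 F [ 5.9 -2.   6.6] T [-0.359 -1.24  -0.022] q7 -0.595 w 21.47225853141845 58.0078911781311 [535.7  67.6 108.6]
```

```bash
python3 -m pendant '{"xyz":[[0,0,0],[0,0,0],[0,0,0]],"roll":[0.8,0.8,0]}' >/dev/null; python3 st.py
```

```text
t 9.4 yaw -67.19 F [ 5.9 -2.8  5.5] T [-0.534 -1.255 -0.062] q7 -0.714 w 21.226073216624055 58.01082730293274 [535.7  67.5 108.6]
```

```bash
python3 - <<'E'
from h import *
v=snap('wrist','w4.png')
p=proj(v,(534.8,68,140)); print(p)
x,y=int(max(0,min(p[0]-100,440))),int(max(0,min(p[1]-80,240)))
cv2.imwrite('pics/c4.png',cv2.resize(cv2.imread('pics/w4.png')[y:y+160,x:x+200],None,fx=3.7,fy=3.7,interpolation=cv2.INTER_CUBIC))
E
```

```text
[316.45366263 303.77702748]
```

View pics/c4.png

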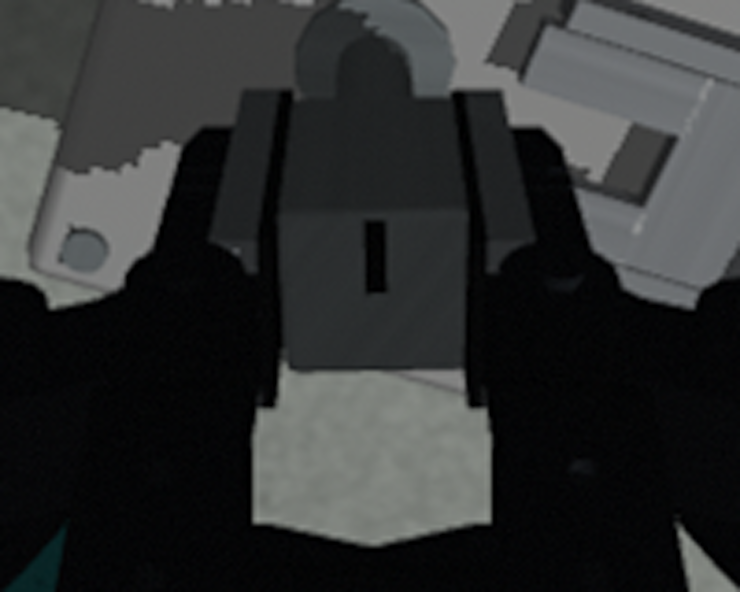

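The head is held squarely and turns with the gripper: the groove is still in line at (375,255). I'll go on in small felt steps.

```bash
python3 -m pendant '{"xyz":[[0,0,0],[0,0,0],[0,0,0]],"roll":[0.4,0.4,0]}' >/dev/null; python3 st.py
```

```text
t 9.82 yaw -71.95 F [ 5.6 -2.7  5.9] T [-0.627 -1.301 -0.13 ] q7 -0.774 w 21.086504520294337 58.04132044315338 [535.7  67.4 108.6]
```

```bash
python3 st.py
```

```text
t 9.82 yaw -71.95 F [ 5.6 -2.7  5.9] T [-0.627 -1.301 -0.13 ] q7 -0.774 w 21.086504520294337 58.04132044315338 [535.7  67.4 108.6]
```

```bash
sed -i "s/print('t'/print('e',np.round(s['effort'][4:],2),'t'/" st.py; python3 st.py; python3 -m pendant '{"xyz":[[0,0,0],[0,0,0],[0,0,0]],"roll":[0.4,0.4,0]}' >/dev/null; python3 st.py
```

```text
e [-0.01  2.06 -0.39] t 9.82 yaw -71.95 F [ 5.6 -2.7  5.9] T [-0.627 -1.301 -0.13 ] q7 -0.774 w 21.086504520294337 58.04132044315338 [535.7  67.4 108.6]
e [-0.4   2.16 -0.84] t 10.2 yaw -76.72 F [ 6.2 -3.3  7.2] T [-0.634 -1.331  0.4  ] q7 -0.834 w 21.31887651697758 60.604087114334106 [535.7  67.4 108.6]
```

The torque jumped from about -0.1 to +0.4 (about 0.5 net), so the screw has bottomed. I'll hold and read again.

```bash
for i in 1 2; do python3 -m pendant '{"xyz":[[0,0,0]],"roll":[0]}' >/dev/null; python3 st.py; done
```

```text
e [-0.23  2.11 -0.39] t 10.32 yaw -76.69 F [ 6.8 -3.4  5.4] T [-0.64  -1.402  0.378] q7 -0.834 w 21.41623127043309 60.573450922966 [535.8  67.4 108.6]
e [-0.22  2.11 -0.38] t 10.45 yaw -76.68 F [ 6.4 -2.9  6.5] T [-0.67  -1.381  0.307] q7 -0.834 w 21.605845195352693 60.520575642585754 [535.7  67.4 108.6]
```

```bash
python3 -m pendant '{"xyz":[[0,0,0],[0,0,0],[0,0,0],[0,0,0],[0,0,0],[0,0,0],[0,0,0],[0,0,0]],"roll":[-0.5,-1,-1,-1,-1,-1,-1,-0.5]}' >/dev/null; python3 st.py
python3 -m pendant '{"xyz":[[0,0,0],[0,0,0],[0,0,0],[0,0,0],[0,0,0],[0,0,0],[0,0,0],[0,0,0]],"roll":[-1,-1,-1,-1,-1,-1,-1,-1]}' >/dev/null; python3 st.py
```

```text
e [-0.06  1.26 -0.33] t 11.45 yaw -34.56 F [3.9 0.6 6.2] T [-0.119 -0.898 -0.056] q7 -0.317 w 21.312296985001563 58.133225440979004 [535.5  67.8 108.6]
e [-1.04 -0.14 -1.72] t 12.45 yaw 13.5 F [-0.2 -0.9  9.8] T [-0.113  0.174 -0.059] q7 0.236 w 21.54436486529501 58.64703118801117 [534.9  67.9 108.5]
```

```bash
python3 -m pendant '{"xyz":[[0,0,0],[0,0,0],[0,0,0],[0,0,0],[0,0,0],[0,0,0],[0,0,0],[0,0,0]],"roll":[-1,-1,-1,-1,-1,-1,-1,-1]}' >/dev/null; python3 st.py
python3 -m pendant '{"xyz":[[0,0,0],[0,0,0],[0,0,0],[0,0,0],[0,0,0],[0,0,0],[0,0,0],[0,0,0]],"roll":[-1,-1,-1,-1,-1,-1,-1,0]}' >/dev/null; python3 st.py
```

```text
e [-1.34 -1.45 -1.73] t 13.45 yaw 61.49 F [-2.8 -2.8 12.2] T [-0.82   0.845 -0.086] q7 0.777 w 21.19378208268115 59.01751220226288 [534.4  67.4 108.5]
e [-0.29 -1.7   1.01] t 14.45 yaw 103.37 F [-3.3 -5.9 13.8] T [-1.549  0.704  0.062] q7 1.264 w 21.390552486256155 59.79433715343475 [534.4  66.8 108.5]
```

```bash
python3 -m pendant '{"xyz":[[0,0,0],[0,0,0],[0,0,0],[0,0,0],[0,0,0]],"roll":[0,0,0,0,0]}' 60 >/dev/null; python3 st.py
python3 -m pendant '{"xyz":[[0,0,-0.4],[0,0,-0.7],[0,0,-0.7],[0,0,-0.5],[0,0,0],[0,0,0],[0,0,0]],"roll":[0,0,0,0.82,0.82,0,0]}' >/dev/null; python3 st.py
python3 - <<'E'
from h import *
v=snap('wrist','w5.png'); show('wrist',['lock_plate','screw_head','unit']); print(proj(v,(537,-12,84)),proj(v,(534.5,67.5,140)))
E
```

```text
e [ 0.01  0.   -0.  ] t 15.07 yaw 103.31 F [-0.7  0.6  0.3] T [-0.038 -0.045 -0.011] q7 1.263 w 59.96172024355871 0.0 [534.7  68.  108.1]
e [-0.01 -0.   -0.07] t 15.95 yaw 93.59 F [-0.3 -0.4  0.1] T [-0.     0.011 -0.049] q7 1.197 w 59.82991869549566 0.0 [534.6  68.  199.9]
wrist lock_plate [(0.67, [539.0, -12.0, 81.0])]
wrist screw_head [(0.88, [538.0, 75.0, 123.0])]
wrist unit [(0.84, [535.0, 21.0, -1.0])]
[221.68265943 190.59989293] [314.59432269 218.9292704 ]
```

View pics/w5.png

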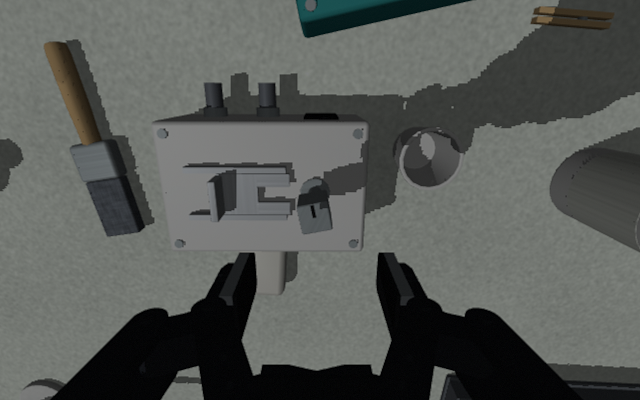

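The wrist view shows the unit edges parallel to the tool axes. The tab is at about (214,198), the screw head at (314,215), the brush at (110,190) and the cup at (428,160), all untouched. I'll close the fingers and go behind the tab.

```bash
python3 - <<'E'
from h import *
v=snap('wrist','w6.png')
for uv in [(208,178),(214,220),(211,198)]: print(atz(v,uv,108))
E
python3 -m pendant '{"xyz":[[0,-0.5,0],[0,-0.9,0],[0,-0.9,0],[0,-0.62,0],[0,0,0],[0,0,0],[0,0,0],[0,0,0]],"roll":[0,0,0,0,0,0,0,0]}' 0 >/dev/null; python3 st.py
python3 -m pendant '{"xyz":[[0,0,0.4],[0,0,0.8],[0,0,0.8],[0,0,0.5],[0,0,0.15],[0,0,0],[0,0,0]],"roll":[0,0,0,0,0,0,0]}' >/dev/null; python3 st.py
```

```text
[519.34083924 -15.06842046 108.        ]
[553.96813092 -12.0456818  108.        ]
[535.42631502 -13.55249389 108.        ]
e [ 0.01 -0.   -0.01] t 17.2 yaw 93.52 F [0.5 0.3 0.2] T [ 0.048 -0.021  0.016] q7 1.396 w -0.03095741526868328 0.0 [541.8 -48.1 200.1]
e [ 0.01 -0.   -0.  ] t 18.07 yaw 93.47 F [ 0.4 -0.1 -1. ] T [-0.002  0.022 -0.036] q7 1.329 w 0.1277019583849787 0.0 [542.1 -48.6  94.9]
```

```bash
python3 -m pendant '{"xyz":[[-0.05,0.1,0],[0,0.1,0],[0,0.05,0],[0,0.05,0],[0,0.05,0],[0,0.05,0],[0,0,0]],"roll":[0,0,0,0,0,0,0]}' >/dev/null; python3 st.py
python3 -m pendant '{"xyz":[[0,0.05,0],[0,0.05,0],[0,0.05,0],[0,0,0]],"roll":[0,0,0,0]}' >/dev/null; python3 st.py
python3 -m pendant '{"xyz":[[0,0.05,0],[0,0.05,0],[0,0.05,0],[0,0,0]],"roll":[0,0,0,0]}' >/dev/null; python3 st.py
```

```text
e [-0.01 -0.02 -0.06] t 18.95 yaw 93.48 F [0.  0.7 0.7] T [-0.042 -0.077 -0.01 ] q7 1.305 w 0.07957397421436933 0.0 [542.8 -32.4  94.1]
e [-0.2  -0.11 -0.06] t 19.45 yaw 93.48 F [ 0.8 -1.5 -0.1] T [-0.349 -0.024  0.01 ] q7 1.295 w -0.052912799839963165 0.6752217561006546 [542.4 -26.5  94.1]
e [-0.08 -0.1  -0.06] t 19.95 yaw 93.5 F [ 0.1 -0.8 -0.9] T [-0.147  0.018  0.017] q7 1.286 w 0.17519366697310407 0.3229972254484892 [542.  -20.2  94.1]
```

```bash
python3 -m pendant '{"xyz":[[0,0.05,0],[0,0.05,0],[0,0.04,0],[0,0,0]],"roll":[0,0,0,0]}' >/dev/null; python3 st.py
python3 -m pendant '{"xyz":[[0,0.03,0],[0,0.03,0],[0,0,0]],"roll":[0,0,0]}' >/dev/null; python3 st.py
```

```text
e [-0.12 -0.15 -0.05] t 20.45 yaw 93.49 F [-1.1 -1.5 -0.1] T [-0.201 -0.006  0.012] q7 1.277 w -0.07264017256609197 0.47992050647735596 [541.7 -14.7  94.1]
e [-0.26 -0.23 -0.04] t 20.82 yaw 93.48 F [-0.2 -2.2 -0.4] T [-0.335  0.013 -0.077] q7 1.273 w -0.14943593748838221 0.8927345462143421 [541.5 -12.5  94.1]
```

```bash
python3 -m pendant '{"xyz":[[0,0.03,0],[0,0.03,0],[0,0,0]],"roll":[0,0,0]}' >/dev/null; python3 st.py
python3 -m pendant '{"xyz":[[0,0.03,0],[0,0.03,0],[0,0,0]],"roll":[0,0,0]}' >/dev/null; python3 st.py
```

```text
e [-0.24 -0.25 -0.04] t 21.2 yaw 93.48 F [ 0.1 -1.9 -0.3] T [-0.4    0.087 -0.006] q7 1.27 w 0.23152144784853396 0.8423866890370846 [541.4 -10.   94.1]
e [-0.23 -0.26 -0.04] t 21.57 yaw 93.48 F [ 0.4 -1.1 -0.6] T [-0.334  0.126  0.004] q7 1.266 w -0.20031886552032163 0.8342835120856762 [541.3  -7.6  94.1]
```

```bash
python3 -m pendant '{"xyz":[[0,0.03,0],[0,0.03,0],[0,0,0]],"roll":[0,0,0]}' >/dev/null; python3 st.py
```

```text
e [-1.18 -0.72 -0.03] t 21.95 yaw 93.44 F [ 0.6 -8.   0.7] T [-1.746 -0.104 -0.042] q7 1.262 w -0.08483622507113728 4.04807360842824 [541.2  -6.3  94.1]
```

```bash
python3 -m pendant '{"xyz":[[0,0.02,0],[0,0,0],[0,0,0]],"roll":[0,0,0]}' >/dev/null; python3 st.py
```

```text
e [-1.78 -0.98  0.  ] t 22.32 yaw 93.4 F [  0.7 -12.5  -0.4] T [-2.476 -0.199 -0.055] q7 1.261 w 0.2663582490036324 5.8939283550989785 [541.1  -6.1  94.1]
```

The force climbs without further motion, so the plate is against its stop. I'll back away, rise and check.

```bash
python3 -m pendant '{"xyz":[[0,-0.1,0],[0,-0.3,0],[0,-0.2,0],[0,0,-0.7],[0,0,-0.9],[0,0,-0.9],[0,-0.3,0],[0,0,0]],"roll":[0,0,0,0,0,0,0,0]}' >/dev/null; python3 st.py
python3 - <<'E'
from h import *
v=snap('wrist','w7.png'); show('wrist',['lock_plate','screw_head','unit','measuring_cup','brush'])
p=proj(v,(537,30,100)); print(p)
x,y=int(max(0,min(p[0]-110,420))),int(max(0,min(p[1]-80,240))); print(x,y)
cv2.imwrite('pics/c7.png',cv2.resize(cv2.imread('pics/w7.png')[y:y+160,x:x+220],None,fx=3.5,fy=3.5,interpolation=cv2.INTER_CUBIC))
E
```

```text
e [0.08 0.18 0.41] t 23.32 yaw 93.38 F [-0.3 -0.2  0.7] T [-0.023  0.002  0.014] q7 1.379 w -0.18501883477320502 0.0 [543.  -41.8 193.5]
wrist lock_plate [(0.77, [536.0, 12.0, 82.0])]
wrist screw_head [(0.78, [536.0, 69.0, 124.0])]
wrist unit [(0.66, [537.0, 22.0, 1.0])]
wrist measuring_cup [(0.8, [504.0, 172.0, 0.0])]
wrist brush [(0.83, [520.0, -166.0, -1.0])]
[407.1068199  200.27590487]
297 120
```

View pics/c7.png

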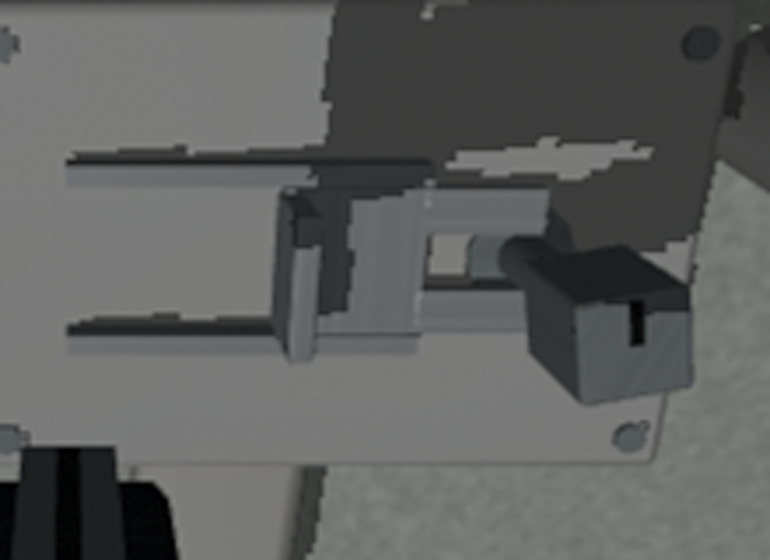

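The crop shows the fork round the neck, with the tab at (300,275). The head is tilted about 10° from the unit axes, as the half-turn back-off predicts. The cup and brush have not moved.

```bash
python3 -c "
from workcell import job
print(job.sign_off())"
```

```text
the job is handed in; nothing more can be done
None
```

I handed the job in at about 23 s: the screw was felt to bottom at about 0.5 N m, backed off half a turn (about 178° by my estimate), and the lock plate pushed to its stop at about 12 N. The cup and brush had not moved when I last looked; the other bystanders were not re-measured, and the hand-in returned no verdict.

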